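Feed one bearing from the magazine and add it to the shaft kit

ROBOT

A 6-joint arm with a two-finger parallel gripper is mounted at the origin on a cart in front of the work surface, level with it; the furniture and walls round the work are solid. World frame = base frame: x ahead of the robot, y to its left, z up, the work surface at z = 0. Lengths are in mm, angles in rad, forces in N, time in s.
With the tool pointing down it reaches from about 250 to 725 mm from the base axis. Payload 4 kg.
Tool frame: the origin (TCP) lies between the finger pads; the fingertips stand manip.tips_ahead ahead of it and the grasp point (between the pads) lies 5 mm behind it (manip.tips_ahead is the distance from the TCP to the fingertips, in mm); z points along the fingers, y is the direction in which the jaws open and shut (so a half turn about z gives the same grasp; the last joint's range is limited). The gripper opens to 85 mm and grips with 20 to 120 N. Pads are 22 mm wide; open, the fingers measure 114 mm over their backs; the gripper's body (76 mm by 85 mm) begins 54 mm behind the grasp point. The pads swing forward as they close: fully open they stand 13 mm farther back than shut.
Start: joints at [-1.139, 0.241, 0.005, 1.335, 0, 1.571], TCP at [209.251, -454.107, 245.306] pointing down, gripper open.
Joint ranges: [-2.72, 2.72], [-1.05, 1.87], [-1.09, 1.28], [-1.99, 2.15], [-1.42, 1.44], [-3.14, 3.14]. Speed limits (rad/s): [2.79, 2.79, 3.14, 3.14, 3.14, 3.14].

INTERFACE

Orientations are given as a unit quaternion [x, y, z, w].
In Python, from station import sensors, grab_frame, camera_model, manip, finder gives the robot as it stands.
- The arm moves only by the tool carry_out, never from a script. Its argument "commands" is a list of rows, each a list of 3 entries, a list of its own where there are three numbers: the closure, from 0 (fully open) to 1 (shut), then the shift along the world's x, y, z in mm, then the turn about the world's z in degrees. A call has exactly 8 rows; each row shifts and turns the pose as measured when the row begins; what a row does not reach is not made up. A row lasts 1/12 s, in which the tool goes at most 41.7 mm and 7.16 degrees, less where a joint would pass 70% of its speed; a pose out of reach is approached as far as the arm can. A call with a gripper value outside its range is refused whole. The fingers move at their own pace and stop on an object; "force" is the grip in N (left out, the last holds). Time passes only in rows, so rows that do not move let the fingers close, or fill a call up. It gives the time, the measured TCP pose, the force and the opening at its end, in the units of the state.
- sensors.observe(): the state, without advancing time (a new reading comes with each control period).
- grab_frame(name): name is "side" or "top" or "wrist"; returns the picture (384x512x3 uint8, red, green, blue); there is no depth.
- camera_model(name): a dict with "mtx" (3x3 intrinsics, pixels), "cam_to_world" (4x4, takes a point from camera to world coordinates). Camera axes: x right, y down, z forward; pixel columns grow to the right and rows downward; lengths in mm; the calibration is good to about 2 mm. A picture is of the moment at which its call begins: read the wrist's pose just before it. camera_model takes no time and is no camera call; for the wrist camera it gives the pose at the moment of the call.
- manip.finish_job(): hands the job in, once; it reports no verdict.
Trained networks look in the newest picture that a camera, given by its name, has taken for a name from the list of things; names that differ only in an ending like _2 or _b are one class to them, and where a whole thing is asked for, a point or a joint stands for the part that bears it (a point fixed in the world has none). Each returns a list of dicts, best first, with "score" (0 to 1); they miss things now and then, are a little off and sometimes report something else, mostly with a low value. They report only what shows in the picture. A call takes as long as a camera call.
- finder.search_frame(camera, name): "point" ([x, y, z] in mm, in world coordinates, good to about 4 mm: the middle of the surface that is visible of it).
- finder.regions_of(camera, name): "pixels" (384x512 bool, what is visible of it).
- finder.spot_point(camera, name): "point" ([x, y, z] in mm, in world coordinates, good to about 4 mm: a listed point, or the origin of a listed thing).
The state is a dict: "time": time; "joint_pos": joint angles; "dq": joint speeds; "effort": joint torques, N m; "eef_pos": TCP position; "eef_rot": TCP orientation; "ft_force": force on the tool from outside, world axes, zero at the start; "moment": the same for the moment, N m; "width": opening from 0.0 (shut) to 1.0 (fully open).
Only numpy, scipy, OpenCV 4.12 (cv2) and the standard library are available. Lean on these libraries where they do the work, as an engineer would, in place of code of your own. Each camera call takes 0.05 s, during which the arm holds its last target. There are 200 camera calls.

TASK

The shaft kit on the grey metal plate still lacks its bearing. Feed one bearing out of the magazine: push the feed slide all the way to its end, then let go of it there so that the spring snaps it back by itself and the next bearing drops into place. Then take the fed bearing from the tongue and lower it, flat, between the four pins of the empty nest on the kit plate; don't drop it in, and leave the other parts and tools where they are.

Things in the scene. Friction and masses are not known exactly. Their poses are not given: they have to be found in the camera images.
- feeder: Fixed bench bearing feeder: grey-green base 80 mm wide, x = -168 to +104 mm, with a steel bed 40 mm above the table and a square magazine of four dark steel angle posts (62 mm square outside, top 94 mm above the table) holding a stack of three flat-lying bearings. Origin: on the magazine's vertical axis at table height; x = feed direction, z up. The slide's tail and grip are on the -x side.
- feed_slide (a joint): Feed slide, in m along the feeder's +x: 0 = home (at rest), 0.080 = end stop. A spring pushes it home, 4 N at home, 10 N at the end; let go, it flies home in about 0.2 s. Its V nose pushes the lowest bearing out onto the tongue; only a full stroke brings it right out. The next bearing drops to the bed when the slide is home.
- slide_grip (a point): Middle of the slide's upright black grip, 147 mm behind the magazine's axis when home, 80 mm above the table; moves with the slide. Axes as the feeder's. The grip is 18 mm along x, 24 mm along y; its top is 16 mm above this point, the rails beside the slide 26 mm below it. It can be pinched across y, or pushed from behind.
- pickup (a point): Where the fed bearing's centre lies on the tongue after a full stroke: 73 mm from the magazine's axis along the feeder's x, 47 mm above the table. Axes as the feeder's. The tongue is only 26 mm wide (y), so the bearing overhangs it 8 mm on both sides and can be pinched across y; a lip 7 mm high stands at the tongue's end, 23 mm beyond this point.
- bearing_1_centre (a point): Centre (half-way up) of the lowest bearing in the magazine, the one to be fed: a sealed steel ball bearing with black seals, 42 mm diameter, 14 mm high, about 120 g, lying flat. Its z axis is the bearing's axis.
- bearing_2_centre (a point): Centre of the next bearing in the magazine, just the same; 14 mm above the first at the start. It must stay in the magazine.
- kit_plate: Fixed grey metal kit plate 250 x 110 mm, top 10 mm above the table; origin under its middle at table height, x along its length, z up. Three nests in a row along x, each of four round-topped steel pins 10 mm high: the bearing's, empty, at x = -82 mm; a dog gear (53 mm diameter, 21 high) in the one at -10 mm; a helical gear (77 mm diameter, 28 high) in the one at +71 mm.
- bearing_nest (a point): Centre of the empty nest, on the plate's top surface, axes as the plate's. Four pins 6 mm thick, 10 mm high, stand on a circle of 54 mm diameter round it, 38 degrees either side of the plate's +x and -x directions; the bearing fits between them with 3 mm to spare all round. The gaps between pins on the +y and -y sides are 36 mm wide: room for the fingers.
- kit_gear: The helical gear standing in its nest on the kit plate. Bystander.
- kit_dog_gear: The dog gear standing in its nest on the kit plate. Bystander.
- ring_wheel: Toothed ring, 85 mm diameter, 19 mm high, on the table. Bystander.
- soft_hammer: Hammer with wooden handle, 252 mm long, on the table. Bystander.
- shift_link: Small steel link, 78 mm long, 11 mm high, on the table. Bystander.
- castle_nut: Hexagon nut, 24 mm across flats, 12 mm high, on the table. Bystander.
- spanner_13: Spanner, 174 mm long, 6 mm high, on the table. Bystander.
- drift_punch: Brass drift, 145 mm long, 16 mm high, on the table. Bystander.
- bearing_3: The top bearing of the stack in the magazine, the same again; origin at the centre of its underside. It must stay in the magazine.

How it is judged:
By the outcome, as a careful person would: the job done as asked, in the order asked, and still so for the second after the job is handed in, with the robot touching nothing.
It also fails if it takes over 48 s, if anything falls off the work surface, if the arm or the gripper's body presses on something with over 40 N, if the wrist force passes 120 N, or if a joint passes its speed limit or range.

## Working session

There is one attempt and no reset: what is moved stays moved. The work goes in short steps, Python scripts to look and compute and a tool call to move; the robot and the scene stay as the last step left them, time stands still between calls to the robot, and variables do not carry over. Pictures are saved under pics/ and viewed, about 8 in all and at most 12, crops included, and the job is handed in when it is done.

Besides the shell and the picture viewer there is one more tool, called after "Call:" as name(argument=value, ...), one argument or row to a line, values as JSON. carry_out: Moves the arm, as the interface text tells. Its arguments: {"type":"object","properties":{"commands":{"type":"array","items":{"type":"array"}},"force":{"type":"number"}},"required":["commands"]}

```bash
mkdir -p pics
cat > h.py <<'E'
import numpy as np, cv2
from station import sensors, grab_frame, camera_model, manip, finder
def save(cam,fn):
    im=grab_frame(cam); cv2.imwrite('pics/'+fn,im[:,:,::-1]); return im
def proj(cam,p):
    m=camera_model(cam); T=np.linalg.inv(m['cam_to_world']); q=T[:3,:3]@np.array(p,float)+T[:3,3]; u=np.array(m['mtx'])@q; return u[:2]/u[2]
def ray(cam,uv,z):
    m=camera_model(cam);T=np.array(m['cam_to_world']);d=T[:3,:3]@np.linalg.solve(np.array(m['mtx']),[uv[0],uv[1],1]);return T[:3,3]+d*(z-T[2,3])/d[2]
E
python3 - <<'E'
from h import *
a=save('top','top1.png');b=save('side','side1.png')
cv2.imwrite('pics/both.png',cv2.resize(np.vstack([a,b]),(400,600))[:,:,::-1])
s=sensors.observe();print(s,manip.tips_ahead)
for c in('top','side'):
    for n in('feeder','slide_grip','pickup','bearing_1_centre','kit_plate','bearing_nest','kit_gear','kit_dog_gear'):
        r=finder.spot_point(c,n);print(c,n,[(np.round(x['point']),round(x['score'],2)) for x in r[:2]])
E
```

```text
{'time': 0.1, 'joint_pos': array([-1.13902584e+00,  2.41345131e-01,  3.84656177e-03,  1.33523370e+00,
       -1.15842945e-05,  1.57079988e+00]), 'dq': array([-0.00198368, -0.0025104 ,  0.00557497,  0.00019311, -0.0012132 ,
        0.00025577]), 'effort': array([ 5.60366079e-04, -3.73137474e+01,  2.53010398e+01,  1.08617530e-02,
       -1.86980662e-05,  2.41145079e-05]), 'eef_pos': array([ 209.0029971 , -453.60735758,  244.49351056]), 'eef_rot': array([ 9.76787068e-01,  2.14210381e-01, -2.13010815e-04, -9.44261607e-04]), 'ft_force': array([0.11183822, 0.50075315, 0.59950236]), 'moment': array([ 0.00461444,  0.00226109, -0.03053843]), 'width': 1.0016977580219273} 14.0
top feeder [(array([560., -56.,   2.]), 0.76)]
top slide_grip [(array([ 557., -208.,   80.]), 0.74)]
top pickup [(array([564.,   9.,  47.]), 0.93), (array([444., 141.,   3.]), 0.3)]
top bearing_1_centre [(array([ 556., -208.,   81.]), 0.33)]
top kit_plate [(array([401.,  54.,  -3.]), 0.61)]
top bearing_nest [(array([448., 326.,  10.]), 0.96)]
top kit_gear [(array([601., 353.,   7.]), 0.74), (array([450., 329.,  14.]), 0.32)]
top kit_dog_gear [(array([525., 340.,   8.]), 0.76), (array([657., 128.,   4.]), 0.2)]
side feeder [(array([561., -61.,  -3.]), 0.61)]
side slide_grip [(array([602., 353.,   9.]), 0.6), (array([ 558., -210.,   80.]), 0.58)]
side pickup [(array([565.,  13.,  47.]), 0.6)]
side bearing_1_centre [(array([559., -63.,  43.]), 0.35)]
side kit_plate [(array([535., 341.,   2.]), 0.76)]
side bearing_nest [(array([561., -59.,  44.]), 0.41)]
side kit_gear [(array([604., 353.,  10.]), 0.68)]
side kit_dog_gear [(array([599., 356.,   7.]), 0.74), (array([523., 340.,   9.]), 0.58)]
```

View pics/top1.png

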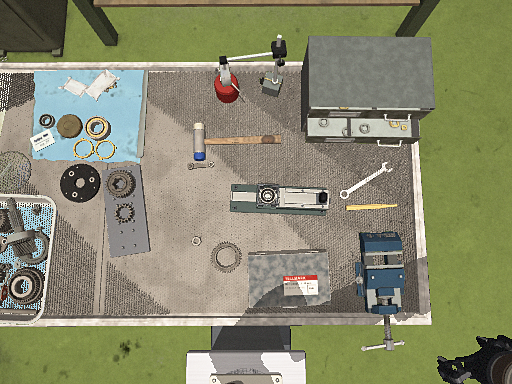

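View pics/side1.png

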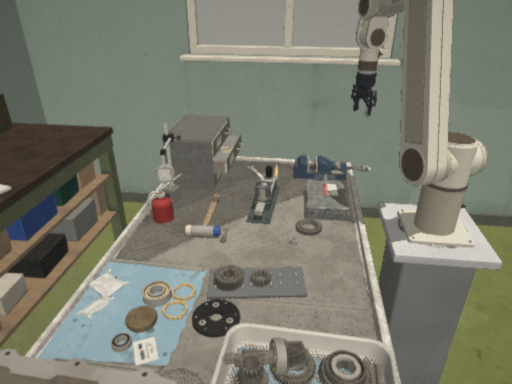

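The top view shows the feeder at px (230–328, 184–213) with its grip at the right end, and the kit plate at px (105–150, 165–255) with the empty nest near (128, 238). The side view agrees. I'll move above the area behind the grip with the gripper shut, so I can push from behind.

Call:
carry_out(
  commands=[
    [1,[29,17,0],7],
    [1,[29,17,0],7],
    [1,[29,17,0],7],
    [1,[29,17,0],7],
    [1,[29,17,0],7],
    [1,[29,17,0],7],
    [1,[29,17,0],7],
    [1,[29,17,0],7],
  ],
  force=60,
)

```text
time: 1.57
eef_pos: [444.0, -316.1, 245.9]
eef_rot: [0.756, 0.654, -0.001, 0.002]
ft_force: [0.7, -0.4, -0.4]
width: -0.0
```

Call:
carry_out(
  commands=[
    [1,[29,17,0],7],
    [1,[29,17,0],0],
    [1,[29,17,0],0],
    [1,[29,17,0],0],
    [1,[0,0,0],0],
    [1,[0,0,0],0],
    [1,[0,0,0],0],
    [1,[0,0,0],0],
  ],
)

```text
time: 2.23
eef_pos: [570.8, -238.3, 243.5]
eef_rot: [0.709, 0.706, 0.0, 0.002]
ft_force: [-1.0, -0.3, -0.7]
width: -0.002
```

Run:
```python
from h import *
from scipy.spatial.transform import Rotation as R
s=sensors.observe();print(s['time'],s['eef_pos'],R.from_quat(s['eef_rot']).as_matrix()[:,1],s['width'],manip.tips_ahead,s['joint_pos'])
a=save('wrist','w1.png')
for n in('feeder','slide_grip','pickup','bearing_1_centre'):
    r=finder.spot_point('wrist',n);print(n,[(np.round(x['point'],1),round(x['score'],2),proj('wrist',x['point'])) for x in r[:2]])
```

```text
2.2333 [ 570.80320196 -238.29966225  243.54747597] [ 0.99998872 -0.00397676  0.00259874] -0.0015527784483931842 14.0 [-3.94918013e-01  4.80942337e-01  3.48916303e-01  1.43546014e+00
 -1.21152396e-03  1.17985618e+00]
feeder []
slide_grip [(array([ 560.2, -204.4,   80.4]), 0.84, array([240.25692064, 134.64021651]))]
pickup []
bearing_1_centre []
```

View pics/w1.png

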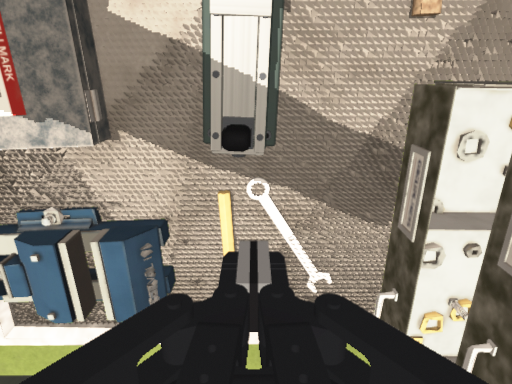

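The wrist view shows the black grip at px (236, 137) with the feeder leaning about 2° off +y. The drift and spanner lie well below tip height, so I'll descend behind the grip.

Call:
carry_out(
  commands=[
    [1,[-3,-4,-20],0],
    [1,[-3,-4,-22],0],
    [1,[-3,-4,-22],0],
    [1,[-3,-3,-22],0],
    [1,[-1,0,-22],0],
    [1,[0,0,-22],0],
    [1,[0,0,-22],0],
    [1,[0,0,-10],0],
  ],
)

```text
time: 3.15
eef_pos: [556.1, -260.6, 84.8]
eef_rot: [0.712, 0.702, 0.003, 0.01]
ft_force: [-0.7, -0.1, 0.4]
width: -0.004
```

Call:
carry_out(
  commands=[
    [1,[0,0,0],0],
    [1,[0,8,0],0],
    [1,[0,8,0],0],
    [1,[0,6,0],0],
    [1,[0,6,0],0],
    [1,[0,6,0],0],
    [1,[0,6,0],0],
    [1,[0,6,0],0],
  ],
)

```text
time: 3.82
eef_pos: [556.5, -215.7, 88.5]
eef_rot: [0.714, 0.7, 0.001, 0.015]
ft_force: [1.1, -7.5, -6.5]
width: 0.003
```

Run:
```python
from h import *
s=sensors.observe();print(s['time'],s['eef_pos'],s['ft_force'])
a=save('wrist','w2.png')
b=grab_frame('side')
cv2.imwrite('pics/c2.png',np.hstack([cv2.resize(a,(400,300)),cv2.resize(b[150:250,200:333],(400,300),interpolation=2)])[:,:,::-1])
r=finder.spot_point('wrist','slide_grip');print([(np.round(x['point'],1),round(x['score'],2)) for x in r[:2]])
```

```text
3.8167 [ 556.53447181 -215.68719737   88.54769684] [ 1.1124526  -7.53289044 -6.50561058]
[(array([ 563.4, -194.6,   79.2]), 0.59)]
```

View pics/c2.png

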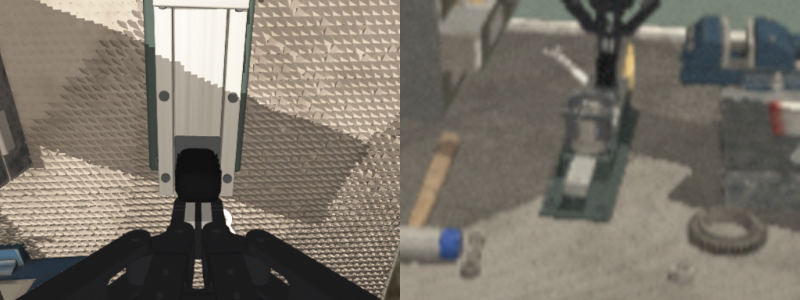

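In contact: Fy is about −7.5 N and the slide has moved a little. I'll push on.

Call:
carry_out(
  commands=[
    [1,[0,8,-2],0],
    [1,[0,8,-2],0],
    [1,[0,8,-2],0],
    [1,[0,8,-2],0],
    [1,[0,8,-2],0],
    [1,[0,8,-1],0],
    [1,[0,6,-1],0],
    [1,[0,5,-1],0],
  ],
)

```text
time: 4.63
eef_pos: [557.9, -185.0, 88.9]
eef_rot: [0.721, 0.691, -0.019, 0.043]
ft_force: [-1.6, -9.3, -0.4]
width: 0.006
```

Call:
carry_out(
  commands=[
    [1,[0,4,-1],0],
    [1,[0,4,0],0],
    [1,[0,4,0],0],
    [1,[0,4,0],0],
    [1,[0,4,0],0],
    [1,[0,4,0],0],
    [1,[0,4,0],0],
    [1,[0,4,0],0],
  ],
)

```text
time: 5.3
eef_pos: [558.0, -174.1, 90.2]
eef_rot: [0.727, 0.683, -0.036, 0.061]
ft_force: [0.4, -10.0, -5.3]
width: 0.001
```

Run:
```python
from h import *
s=sensors.observe();print(s['time'],s['eef_pos'],s['ft_force'])
a=save('wrist','w3.png')
b=grab_frame('side'); c=grab_frame('top')
cv2.imwrite('pics/c3.png',np.vstack([np.hstack([cv2.resize(a,(400,300)),cv2.resize(b[150:250,200:333],(400,300),interpolation=2)]),np.hstack([cv2.resize(c[160:235,215:315+0],(400,300),interpolation=2)]*2)])[:,:,::-1])
```

```text
5.3 [ 558.02455353 -174.12677891   90.15308262] [ 0.39925317 -9.98175451 -5.26792793]
```

View pics/c3.png

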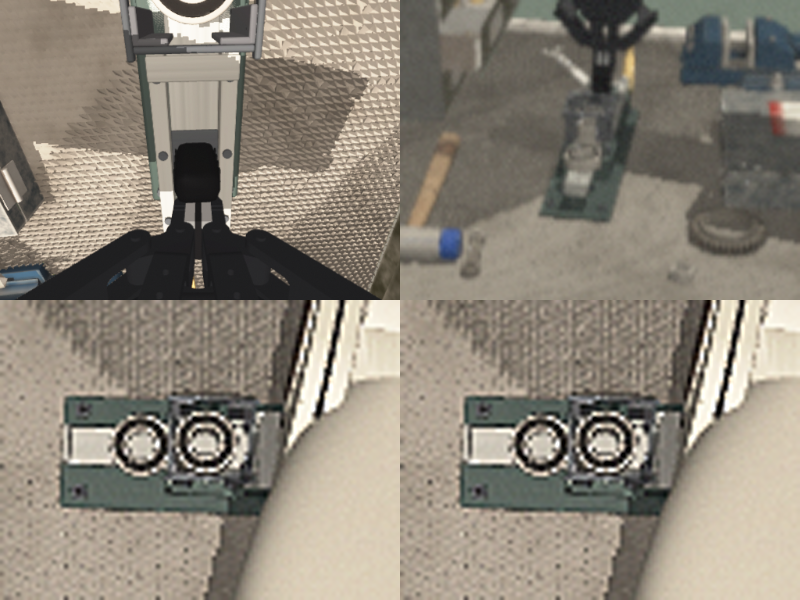

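The push is slow because the arm yields and the tool tilts a little each row under load. The fed bearing is about 45 mm out, so I'll use bigger steps.

Call:
carry_out(
  commands=[
    [1,[0,14,-3],0],
    [1,[0,14,-3],0],
    [1,[0,14,-2],0],
    [1,[0,10,-2],0],
    [1,[0,6,0],0],
    [1,[0,5,0],0],
    [1,[0,4,0],0],
    [1,[0,4,0],0],
  ],
)

```text
time: 6.12
eef_pos: [558.6, -148.0, 93.0]
eef_rot: [0.738, 0.664, -0.067, 0.101]
ft_force: [1.7, -13.6, -6.0]
width: 0.0
```

Run:
```python
from h import *
from scipy.spatial.transform import Rotation as R
s=sensors.observe();print(s['time'],s['eef_pos'],s['ft_force'],R.from_quat(s['eef_rot']).as_matrix()[:,2])
grab_frame('wrist');grab_frame('top')
for c in('wrist','top'):
  for n in('slide_grip','bearing_1_centre','pickup'):
    r=finder.spot_point(c,n);print(c,n,[(np.round(x['point'],1),round(x['score'],2)) for x in r[:3]])
```

```text
6.1167 [ 558.59596301 -148.02080251   92.96353554] [  1.70664946 -13.62000026  -5.97006611] [ 0.03416114 -0.23806614 -0.97064799]
wrist slide_grip [(array([ 566.4, -124.1,   79.3]), 0.62)]
wrist bearing_1_centre []
wrist pickup [(array([ 542.7, -353.7,   -1.6]), 0.22)]
top slide_grip [(array([603.7, 354. ,   8.1]), 0.41)]
top bearing_1_centre [(array([562.5,  15. ,  49.9]), 0.45)]
top pickup [(array([565. ,  12.6,  46. ]), 0.55)]
```

Run:
```python
from h import *
a=save('wrist','w4.png');c=save('top','t4.png')
s=sensors.observe();print(s['eef_pos'],s['ft_force'])
cv2.imwrite('pics/c4.png',np.hstack([cv2.resize(a,(400,300)),cv2.resize(c[175:220,225:285],(400,300),interpolation=2)])[:,:,::-1])
for p in((564.5,11,54),(564.5,36,54),(564.5,15,54)): print(proj('top',p))
m=finder.regions_of('top','bearing_1_centre')
for x in m[:3]:
  v,u=np.nonzero(x['pixels']);print(x['score'],u.min(),u.max(),v.min(),v.max())
```

```text
[ 558.6010406  -148.01619299   92.94972605] [  1.7577709  -14.18886248  -5.19765858]
[240.97661216 194.89896616]
[231.7732563  194.93239669]
[239.50411315 194.90431491]
0.48 233 246 188 202
```

View pics/c4.png

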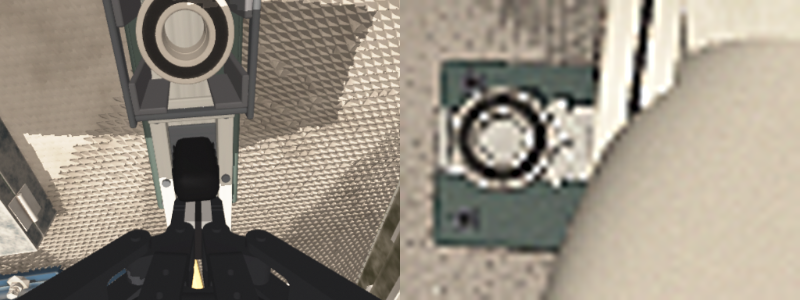

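The fed bearing centre is at about px (240, 195.7) against a predicted pickup of (241, 195), right by the lip. One firm extra push will make sure of the stop. Then I lift straight off so the slide snaps home.

Call:
carry_out(
  commands=[
    [1,[0,11,-2],0],
    [1,[0,11,-2],0],
    [1,[0,6,0],0],
    [1,[0,4,36],0],
    [1,[0,0,40],0],
    [1,[0,0,40],0],
    [1,[0,0,20],0],
    [1,[0,0,0],0],
  ],
)

```text
time: 7.33
eef_pos: [554.0, -144.9, 234.7]
eef_rot: [0.745, 0.65, -0.089, 0.122]
ft_force: [1.2, 0.4, -0.7]
width: -0.0
```

Run:
```python
from h import *
from scipy.spatial.transform import Rotation as R
s=sensors.observe();print(s['time'],s['eef_pos'],s['ft_force'],R.from_quat(s['eef_rot']).as_matrix()[:,2],s['joint_pos'])
a=save('wrist','w5.png');c=save('top','t5.png')
print(sensors.observe()['joint_pos'])
cv2.imwrite('pics/c5.png',np.hstack([cv2.resize(a,(400,300)),cv2.resize(c[165:225,215:295],(400,300),interpolation=2)])[:,:,::-1])
for c in('top','wrist'):
  for n in('slide_grip','bearing_1_centre','pickup'):
    r=finder.spot_point(c,n);print(c,n,[(np.round(x['point'],1),round(x['score'],2)) for x in r[:3]])
```

```text
7.3333 [ 554.03630419 -144.86406559  234.71338012] [ 1.21107085  0.43956588 -0.74115939] [ 0.02479632 -0.29736246 -0.95444262] [-0.10707144  0.33873125  0.07654437  1.24955202 -0.29737313  1.59091445]
[-0.10698632  0.34158793  0.07069253  1.24583884 -0.29725823  1.59076575]
top slide_grip [(array([ 556. , -207.9,   79.6]), 0.7)]
top bearing_1_centre [(array([562.7,  12.4,  48.2]), 0.57)]
top pickup [(array([564.5,  12.2,  47.6]), 0.72)]
wrist slide_grip [(array([ 559.4, -204.1,   79.2]), 0.79)]
wrist bearing_1_centre []
wrist pickup []
```

View pics/c5.png

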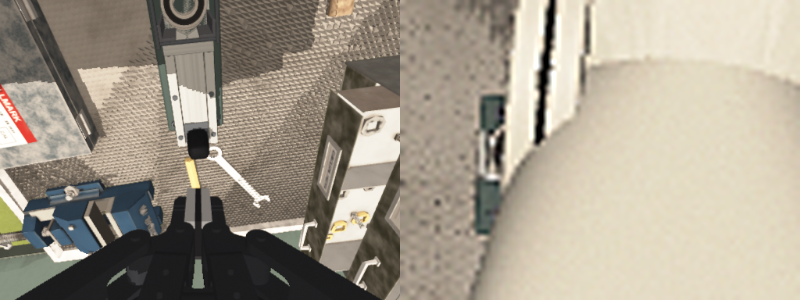

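The slide is home again (grip y ≈ −208) and the fed bearing is at the pickup, about (563.5, 12). The tool keeps a 17° tilt, nearly about the jaw axis. That is harmless, since the gripper leans away from the magazine and later away from the gears. Next I go above the bearing with the jaws open.

Call:
carry_out(
  commands=[
    [0,[1,20,0],0],
    [0,[1,22,0],0],
    [0,[1,22,-10],0],
    [0,[1,22,-15],0],
    [0,[2,22,-15],0],
    [0,[2,22,-15],0],
    [0,[2,20,-15],0],
    [0,[0,10,-5],0],
  ],
)

```text
time: 8.4
eef_pos: [557.7, 17.9, 142.9]
eef_rot: [0.747, 0.648, -0.098, 0.114]
ft_force: [-0.5, 0.4, -0.2]
width: 0.998
```

```bash
cat > look.py <<'E'
from h import *
import sys
from scipy.spatial.transform import Rotation as R
s=sensors.observe();M=R.from_quat(s['eef_rot']).as_matrix();print(s['time'],s['eef_pos'].round(1),s['ft_force'].round(1),'z',M[:,2].round(3),'y',M[:,1].round(3),s['width'],s['joint_pos'].round(2))
a=save('wrist',sys.argv[1])
for n in sys.argv[2:]:
    r=finder.spot_point('wrist',n);print(n,[(np.round(x['point'],1),round(x['score'],2),proj('wrist',x['point']).round()) for x in r[:4]])
E
python3 look.py w6.png bearing_1_centre pickup feeder
```

```text
8.4 [557.7  17.9 142.9] [-0.5  0.4 -0.2] z [ 0.002 -0.298 -0.955] y [ 0.99  -0.134  0.044] 0.9980872211637244 [ 0.18  0.45  0.    1.18 -0.3   1.91]
bearing_1_centre [(array([568.5,  13.1,  47.8]), 0.66, array([263., 165.]))]
pickup [(array([736.1,  25.2,  -3.1]), 0.68, array([472.,  84.])), (array([566.2,  12.4,  46.1]), 0.57, array([258., 163.])), (array([398.7,  56.6,  -3.2]), 0.36, array([ 26., 110.]))]
feeder [(array([562.6, -60.3,   1.6]), 0.57, array([260., 203.])), (array([ 617.4, -339.3,    1.6]), 0.4, array([323., 351.]))]
```

View pics/w6.png

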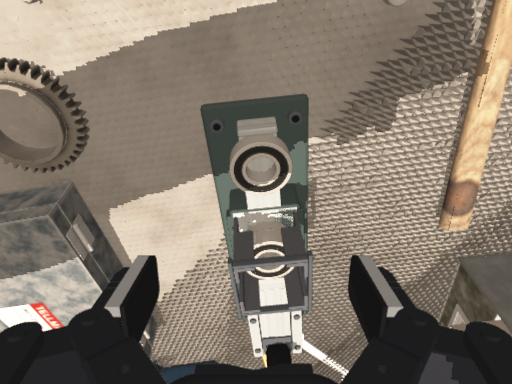

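The wrist view shows the fed bearing centred at px (261, 163), agreeing with about (565.5, 12.5). The jaws straddle it, so I'll descend.

Call:
carry_out(
  commands=[
    [0,[2,0,-14],0],
    [0,[2,-1,-14],0],
    [0,[2,-1,-14],0],
    [0,[1,-1,-14],0],
    [0,[1,0,-12],0],
    [0,[0,0,-8],0],
    [0,[0,0,-5],0],
    [0,[0,0,0],0],
  ],
)

```text
time: 9.27
eef_pos: [574.2, 1.4, 74.4]
eef_rot: [0.753, 0.64, -0.09, 0.123]
ft_force: [0.2, 0.3, -0.3]
width: 1.001
```

```bash
python3 look.py w7.png bearing_1_centre
```

```text
9.2667 [574.2   1.4  74.4] [ 0.2  0.3 -0.3] z [ 0.022 -0.3   -0.954] y [ 0.986 -0.151  0.07 ] 1.0009737196397182 [ 0.15  0.53 -0.07  1.   -0.3   1.89]
bearing_1_centre [(array([566.6,  12.2,  47.5]), 0.76, array([229., 219.]))]
```

View pics/w7.png

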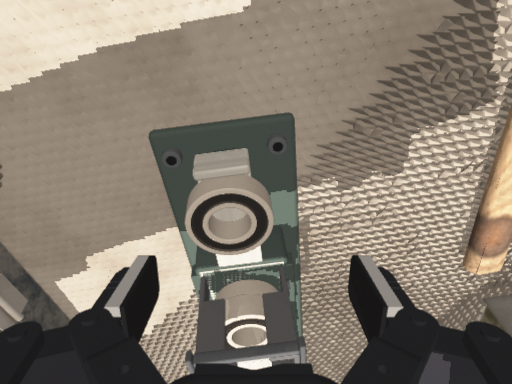

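The descent drifted: the bearing at px (229, 219) sits left of the jaw middle and ahead of it. I'll correct sideways, then finish going down.

Call:
carry_out(
  commands=[
    [0,[-4,5,0],0],
    [0,[-3,5,0],0],
    [0,[-2,3,0],0],
    [0,[0,0,0],0],
    [0,[0,0,0],0],
    [0,[0,0,0],0],
    [0,[0,0,0],0],
    [0,[0,0,0],0],
  ],
)

```text
time: 10.03
eef_pos: [566.8, 17.6, 79.2]
eef_rot: [0.753, 0.641, -0.086, 0.125]
ft_force: [-0.2, -0.4, 0.7]
width: 0.999
```

Call:
carry_out(
  commands=[
    [0,[-1,0,-5],0],
    [0,[-1,1,-5],0],
    [0,[0,1,-5],0],
    [0,[0,0,-5],0],
    [0,[0,0,-4],0],
    [0,[0,0,0],0],
    [0,[0,0,0],0],
    [0,[0,0,0],0],
  ],
)

```text
time: 10.7
eef_pos: [563.6, 19.2, 50.9]
eef_rot: [0.753, 0.64, -0.088, 0.124]
ft_force: [-0.9, 0.2, -1.1]
width: 0.998
```

Call:
carry_out(
  commands=[
    [0,[2,-2,3],0],
    [0,[1,-2,3],0],
    [0,[0,0,0],0],
    [0,[0,0,0],0],
    [0,[0,0,0],0],
    [0,[0,0,0],0],
    [0,[0,0,0],0],
    [0,[0,0,0],0],
  ],
)

```text
time: 11.37
eef_pos: [568.3, 14.6, 59.2]
eef_rot: [0.753, 0.64, -0.086, 0.125]
ft_force: [-0.3, 1.1, 0.6]
width: 0.999
```

```bash
python3 look.py w8.png bearing_1_centre
```

```text
11.3667 [568.3  14.6  59.2] [-0.3  1.1  0.6] z [ 0.03  -0.299 -0.954] y [ 0.986 -0.15   0.078] 0.9993923823730901 [ 0.18  0.54 -0.1   0.95 -0.3   1.92]
bearing_1_centre [(array([569.4,  13.9,  47.6]), 0.72, array([253., 256.]))]
```

View pics/w8.png

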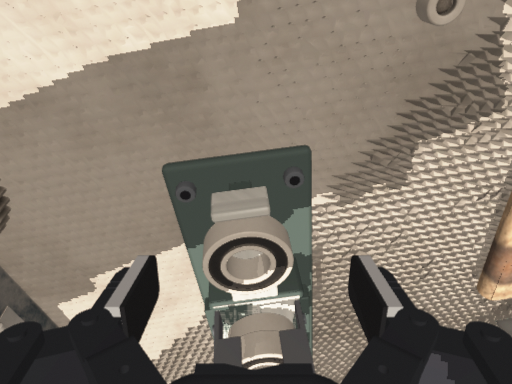

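The bearing is at px (248, 256), nearly midway between the jaws. A small nudge, then close.

Call:
carry_out(
  commands=[
    [0,[-1,2,-2],0],
    [0.3,[0,0,0],0],
    [0.6,[0,0,0],0],
    [1,[0,0,0],0],
    [1,[0,0,0],0],
    [1,[0,0,0],0],
    [1,[0,0,0],0],
    [1,[0,0,0],0],
  ],
  force=40,
)

```text
time: 12.13
eef_pos: [566.8, 17.2, 56.9]
eef_rot: [0.753, 0.64, -0.087, 0.125]
ft_force: [-0.1, -0.6, 0.9]
width: 0.469
```

```bash
python3 look.py w9.png bearing_1_centre
```

```text
12.1333 [566.8  17.2  56.9] [-0.1 -0.6  0.9] z [ 0.03  -0.299 -0.954] y [ 0.986 -0.149  0.077] 0.4691498873991789 [ 0.18  0.54 -0.11  0.95 -0.3   1.92]
bearing_1_centre [(array([566.5,  12.9,  46.2]), 0.89, array([251., 263.]))]
```

View pics/w9.png

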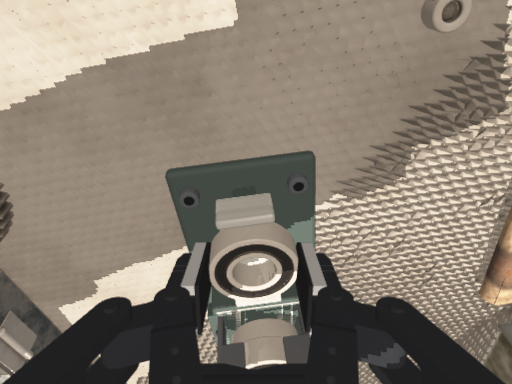

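Gripped (opening 0.47) with the bearing seated between the pads at px (251, 268). I'll lift and carry, turning towards the plate's y axis.

Call:
carry_out(
  commands=[
    [1,[0,0,8],0],
    [1,[0,0,14],0],
    [1,[0,0,18],0],
    [1,[0,0,18],0],
    [1,[0,2,18],0],
    [1,[-2,8,18],4],
    [1,[-4,14,12],6],
    [1,[-8,20,6],6],
  ],
)

```text
time: 12.9
eef_pos: [550.5, 58.5, 172.1]
eef_rot: [0.655, 0.74, -0.073, 0.135]
ft_force: [0.2, 0.6, -1.7]
width: 0.469
```

Call:
carry_out(
  commands=[
    [1,[-10,26,0],7],
    [1,[-10,26,0],7],
    [1,[-10,26,0],7],
    [1,[-10,26,0],7],
    [1,[-10,26,0],7],
    [1,[-10,26,0],7],
    [1,[-9,22,0],7],
    [1,[-6,14,0],7],
  ],
)

```text
time: 13.57
eef_pos: [471.2, 259.5, 179.3]
eef_rot: [0.217, 0.964, 0.005, 0.154]
ft_force: [-0.1, -0.0, -0.4]
width: 0.468
```

Call:
carry_out(
  commands=[
    [1,[0,8,0],7],
    [1,[0,4,0],7],
    [1,[0,0,0],7],
    [1,[0,0,0],7],
    [1,[0,0,0],5],
    [1,[0,0,0],0],
    [1,[0,0,0],0],
    [1,[0,0,0],0],
  ],
)

```text
time: 14.23
eef_pos: [465.6, 274.7, 181.7]
eef_rot: [-0.071, 0.986, 0.049, 0.145]
ft_force: [0.7, 0.5, -0.5]
width: 0.47
```

```bash
python3 look.py w10.png bearing_1_centre bearing_nest kit_dog_gear kit_plate
```

```text
14.2333 [465.6 274.7 181.7] [ 0.7  0.5 -0.5] z [ 0.279  0.117 -0.953] y [-0.154  0.985  0.076] 0.47048675759249586 [ 0.56  0.15 -0.33  0.79 -0.05  0.41]
bearing_1_centre [(array([467.9, 276.9, 172.5]), 0.82, array([254., 261.]))]
bearing_nest [(array([451.5, 326.4,  10.1]), 0.77, array([299., 108.]))]
kit_dog_gear [(array([522.7, 337. ,   8.1]), 0.97, array([292., 176.])), (array([ 7.336e+02,  2.470e+01, -1.000e-01]), 0.45, array([  6., 293.]))]
kit_plate [(array([533.3, 341.9,   0.7]), 0.66, array([293., 182.]))]
```

Call:
carry_out(
  commands=[
    [1,[-4,12,0],1],
    [1,[-4,12,-8],0],
    [1,[-4,12,-16],0],
    [1,[-3,10,-20],0],
    [1,[-2,4,-20],0],
    [1,[0,0,-18],0],
    [1,[0,0,-10],0],
    [1,[0,0,0],0],
  ],
)

```text
time: 15.15
eef_pos: [447.7, 334.4, 88.4]
eef_rot: [-0.083, 0.984, 0.054, 0.147]
ft_force: [-0.0, 0.8, -0.9]
width: 0.469
```

```bash
python3 look.py w11.png bearing_1_centre bearing_nest kit_dog_gear
```

```text
15.15 [447.7 334.4  88.4] [-0.   0.8 -0.9] z [ 0.281  0.13  -0.951] y [-0.179  0.98   0.081] 0.4694256646725442 [ 0.68  0.29 -0.43  0.54 -0.08  0.5 ]
bearing_1_centre [(array([448.1, 333. ,  78.6]), 0.67, array([247., 252.]))]
bearing_nest [(array([450.5, 325.6,   9.4]), 0.59, array([227., 171.]))]
kit_dog_gear [(array([521., 334.,   9.]), 0.57, array([225., 247.]))]
```

Run:
```python
from h import *
from scipy.spatial.transform import Rotation as R
s=sensors.observe();M=R.from_quat(s['eef_rot']).as_matrix();P=s['eef_pos']
a=grab_frame('wrist')
m=finder.regions_of('wrist','bearing_1_centre')[0]['pixels']
v,u=np.nonzero(m);print('mask',u.min(),u.max(),v.min(),v.max(),m.sum())
g=cv2.cvtColor(a,cv2.COLOR_RGB2GRAY);dark=((g<60)&m).astype(np.uint8)
dark=cv2.morphologyEx(dark,cv2.MORPH_OPEN,np.ones((2,2)))
cs,_=cv2.findContours(dark,cv2.RETR_EXTERNAL,cv2.CHAIN_APPROX_NONE);c=max(cs,key=cv2.contourArea);e=cv2.fitEllipse(cv2.convexHull(c));print('seal ellipse',e)
def circ(c,r,n=60): return [np.array(c)+[r*np.cos(t),r*np.sin(t),0] for t in np.linspace(0,2*np.pi,n)]
for lx in(-1.5,0,1.5): 
  C=P+M@[lx,0,10.5]; print(lx,C.round(1),'face centre px',proj('wrist',C+[0,0,7]))
k=3;x0,y0=130,100
im=cv2.resize(a[y0:y0+200,x0:x0+266],(798,600),interpolation=2)[:,:,::-1].copy()
def dot(p,col):
  q=proj('wrist',p);q=(q-[x0,y0])*k;cv2.circle(im,(int(q[0]),int(q[1])),1,col,-1)
C=P+M@[0,0,10.5]
for p in circ(C+[0,0,7],21): dot(p,(0,0,255))
N=np.array([451,326,10.]);th=np.radians(10)
for z in(0,10):
 for t in(38,142,218,322):
  for p in circ(N+[27*np.cos(th+np.radians(t)),27*np.sin(th+np.radians(t)),z],3,16): dot(p,(0,255,0) if z else (255,0,255))
cv2.imwrite('pics/c12.png',im)
```

```text
mask 209 298 219 300 5881
seal ellipse ((254.61395263671875, 271.2013854980469), (51.08118438720703, 79.1618423461914), 84.0785140991211)
-1.5 [454.7 337.   82.7] face centre px [254.00133668 274.32712325]
0 [453.3 336.7  82.2] face centre px [254.00313245 271.47858676]
1.5 [451.8 336.5  81.8] face centre px [254.00493964 268.61192718]
```

View pics/c12.png

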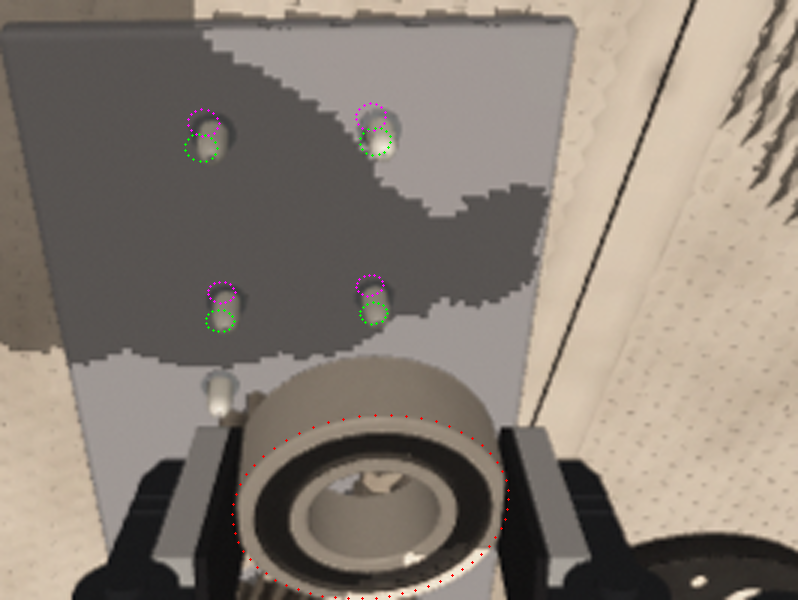

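The overlay shows the model rim on the real bearing (face centre px (254.6, 271.2) against 254.0, 271.5). The empty nest's pins sit about 1 mm to +y of my estimate, so the nest is at about (451, 327). I'll correct and come down to just above the pins.

Call:
carry_out(
  commands=[
    [1,[-1,-4,-6],0],
    [1,[-1,-4,-8],0],
    [1,[0,-2,-8],0],
    [1,[0,0,-8],0],
    [1,[0,0,-6],0],
    [1,[0,0,0],0],
    [1,[0,0,0],0],
    [1,[0,0,0],0],
  ],
)

```text
time: 16.12
eef_pos: [450.7, 324.9, 57.2]
eef_rot: [-0.081, 0.983, 0.057, 0.153]
ft_force: [-0.3, 0.7, -0.8]
width: 0.468
```

```bash
cat > pos.py <<'E'
from h import *
from scipy.spatial.transform import Rotation as R
s=sensors.observe();M=R.from_quat(s['eef_rot']).as_matrix();C=s['eef_pos']+M@[0,0,10.5]
print(s['time'],s['eef_pos'].round(1),'bearing',C.round(1),'to go',(np.array([451,327,17])-C).round(1),'F',s['ft_force'].round(1),'y',M[:,1].round(3),s['width'],s['dq'].round(3))
E
python3 pos.py
```

```text
16.1167 [450.7 324.9  57.2] bearing [453.8 326.4  47.3] to go [ -2.8   0.6 -30.3] F [-0.3  0.7 -0.8] y [-0.177  0.98   0.088] 0.46809822040995563 [ 0.     0.005  0.004 -0.003  0.001 -0.   ]
```

Call:
carry_out(
  commands=[
    [1,[-2,0,-4],0],
    [1,[-1,0,-4],0],
    [1,[0,0,-4],0],
    [1,[0,0,-3],0],
    [1,[0,0,0],0],
    [1,[0,0,0],0],
    [1,[0,0,0],0],
    [1,[0,0,0],0],
  ],
)

```text
time: 16.78
eef_pos: [448.0, 325.9, 41.4]
eef_rot: [-0.081, 0.983, 0.058, 0.154]
ft_force: [0.7, -0.1, -1.4]
width: 0.463
```

```bash
python3 pos.py
```

```text
16.7833 [448.  325.9  41.4] bearing [451.  327.4  31.4] to go [ -0.   -0.4 -14.4] F [ 0.7 -0.1 -1.4] y [-0.178  0.98   0.089] 0.4629012049862487 [ 0.    -0.001  0.002  0.002  0.001  0.001]
```

Call:
carry_out(
  commands=[
    [1,[0,0,-3],0],
    [1,[0,0,-3],0],
    [1,[0,0,-3],0],
    [1,[0,0,0],0],
    [1,[0,0,0],0],
    [1,[0,0,0],0],
    [1,[0,0,0],0],
    [1,[0,0,0],0],
  ],
)

```text
time: 17.45
eef_pos: [448.4, 326.1, 31.8]
eef_rot: [-0.081, 0.983, 0.058, 0.155]
ft_force: [-1.0, 0.0, -1.1]
width: 0.469
```

```bash
python3 pos.py
```

```text
17.45 [448.4 326.1  31.8] bearing [451.5 327.6  21.9] to go [-0.5 -0.6 -4.9] F [-1.   0.  -1.1] y [-0.178  0.98   0.089] 0.4685296093872654 [-0.001  0.001  0.001 -0.001  0.     0.002]
```

No contact force with the underside already below the pin tops. I'll finish lowering gently.

Call:
carry_out(
  commands=[
    [1,[-0.5,-0.5,-1.5],0],
    [1,[0,0,-1.5],0],
    [1,[0,0,-1],0],
    [1,[0,0,0],0],
    [1,[0,0,0],0],
    [1,[0,0,0],0],
    [1,[0,0,0],0],
    [1,[0,0,0],0],
  ],
)

```text
time: 18.12
eef_pos: [448.0, 325.7, 27.7]
eef_rot: [-0.081, 0.983, 0.058, 0.155]
ft_force: [-0.4, -0.2, -0.7]
width: 0.469
```

```bash
python3 pos.py
```

```text
18.1167 [448.  325.7  27.7] bearing [451.1 327.2  17.7] to go [-0.1 -0.2 -0.7] F [-0.4 -0.2 -0.7] y [-0.178  0.98   0.089] 0.46850240072329963 [ 0.001 -0.001  0.001  0.     0.002 -0.   ]
```

Still no contact. I'll go down millimetre by millimetre until the plate pushes back.

Call:
carry_out(
  commands=[
    [1,[0,0,-1],0],
    [1,[0,0,0],0],
    [1,[0,0,-1],0],
    [1,[0,0,0],0],
    [1,[0,0,-1],0],
    [1,[0,0,-1],0],
    [1,[0,0,-1],0],
    [1,[0,0,-1],0],
  ],
)

```text
time: 18.78
eef_pos: [448.6, 326.0, 26.9]
eef_rot: [-0.081, 0.982, 0.059, 0.157]
ft_force: [-5.7, -3.2, 10.4]
width: 0.466
```

```bash
python3 pos.py
```

```text
18.7833 [448.6 326.   26.9] bearing [451.8 327.5  17. ] to go [-0.8 -0.5  0. ] F [-5.7 -3.2 10.4] y [-0.178  0.98   0.091] 0.46628085851270873 [ 0.001 -0.004 -0.012 -0.018 -0.004 -0.   ]
```

Contact at 10 N, bearing height 17 mm as expected. Release and lift clear.

Call:
carry_out(
  commands=[
    [1,[0,0,0.5],0],
    [0.5,[0,0,0],0],
    [0.45,[0,0,0],0],
    [0.4,[0,0,0],0],
    [0.3,[0,0,0],0],
    [0.2,[0,0,0],0],
    [0.1,[0,0,0],0],
    [0.1,[0,0,0],0],
  ],
)

```text
time: 19.45
eef_pos: [449.7, 326.8, 27.6]
eef_rot: [-0.081, 0.982, 0.06, 0.158]
ft_force: [1.0, 0.7, -0.2]
width: 0.902
```

Call:
carry_out(
  commands=[
    [0.1,[0,0,4],0],
    [0.1,[0,0,8],0],
    [0.1,[0,0,14],0],
    [0.1,[0,0,20],0],
    [0.1,[0,0,25],0],
    [0.1,[-5,0,25],0],
    [0.1,[-5,0,15],0],
    [0.1,[0,0,0],0],
  ],
)

```text
time: 20.12
eef_pos: [437.7, 325.2, 145.3]
eef_rot: [-0.081, 0.983, 0.059, 0.157]
ft_force: [-0.5, 0.4, 0.4]
width: 0.898
```

Run:
```python
from h import *
s=sensors.observe();print(s['time'],s['eef_pos'],s['width'],s['ft_force'])
ims={c:save(c,'fin_%s.png'%c) for c in('wrist','top','side')}
for c in ims:
  for n in('bearing_1_centre','bearing_nest','kit_dog_gear','slide_grip'):
    r=finder.spot_point(c,n);print(c,n,[(np.round(x['point'],1),round(x['score'],2),proj(c,x['point']).round(1)) for x in r[:3]])
# flatness: fit seal ellipse in wrist and compare with that of a flat ring at the nest
a=ims['wrist'];g=cv2.cvtColor(a,cv2.COLOR_RGB2GRAY)
for x in finder.regions_of('wrist','bearing_1_centre')[:2]:
  m=x['pixels'];v,u=np.nonzero(m);print(x['score'],'mask',u.min(),u.max(),v.min(),v.max())
  for th in (60,45):
    d=((g<th)&m).astype(np.uint8);cs,_=cv2.findContours(d,0,1)
    c=max(cs,key=cv2.contourArea)
    if len(c)>5: print(th,cv2.fitEllipse(cv2.convexHull(c)))
t=np.linspace(0,6.28,40)
for r in(15,17,21): print(r,cv2.fitEllipse(np.array([proj('wrist',[451+r*np.cos(q),327+r*np.sin(q),24]) for q in t],np.float32)))
```

```text
20.1167 [437.66602746 325.18782491 145.26156633] 0.8976568171393258 [-0.49108943  0.38856548  0.42612173]
wrist bearing_1_centre [(array([450.3, 326.6,  17.5]), 0.75, array([240. , 157.5]))]
wrist bearing_nest [(array([448.4, 326.1,   9.8]), 0.72, array([239.6, 151. ]))]
wrist kit_dog_gear [(array([522.2, 337.4,   8. ]), 0.96, array([239.5, 221.5]))]
wrist slide_grip []
top bearing_1_centre [(array([452.4, 327.6,  18.9]), 0.53, array([126.6, 237.4]))]
top bearing_nest [(array([452.2, 327.9,  10.1]), 0.96, array([127.5, 237.6]))]
top kit_dog_gear [(array([523.9, 341.7,   7. ]), 0.69, array([124.3, 212. ]))]
top slide_grip []
side bearing_1_centre [(array([449.7, 326. ,  15.5]), 0.75, array([288.5, 277.6]))]
side bearing_nest [(array([452.6, 323.6,   8.9]), 0.66, array([287.3, 278.8])), (array([525.1, 344.5,   9.6]), 0.29, array([258.9, 281.5]))]
side kit_dog_gear [(array([604.3, 355.1,   9.3]), 0.6, array([228.1, 281.7]))]
side slide_grip [(array([ 557.7, -208.5,   78.8]), 0.72, array([268., 170.])), (array([536.5, 339. ,   3.7]), 0.26, array([254.9, 281.5]))]
0.79 mask 211 266 123 178
60 ((238.3202667236328, 155.7555694580078), (39.74790573120117, 47.32304000854492), 85.5922622680664)
45 ((238.2616424560547, 155.72576904296875), (39.39919662475586, 46.6982421875), 85.272216796875)
15 ((240.1079559326172, 161.10284423828125), (34.156776428222656, 40.22820281982422), 84.67259216308594)
17 ((240.0794677734375, 160.9279022216797), (38.725608825683594, 45.600589752197266), 84.6764144897461)
21 ((240.01173400878906, 160.51185607910156), (47.88037872314453, 56.355506896972656), 84.68556213378906)
```

```bash
python3 -c "
from station import manip;print(manip.finish_job())"
```

```text
the job is handed in; nothing more can be done
None
```

The bearing was fed, picked from the tongue and set down in the empty nest. The job was handed in at about 20–21 s on the robot clock.

- **Feeding:** I pushed the slide from behind with shut fingers. At the end, an 11 mm commanded push made it yield only about 3 mm. I then lifted the fingers clear and the spring returned the slide (grip back at y ≈ −208 mm, its home value). I did not separately confirm that the next bearing dropped to the bed.
- **Placing:** I pinched the bearing on the tongue and lowered it between the pins. The plate pushed back with about 10 N when the bearing centre was at z ≈ 17 mm, the seated height. I then opened the fingers and withdrew to z = 145 mm.
- **Position check:** In the top view the bearing and the nest agree within about 0.5 mm in x and y. All three cameras put the bearing's height at 15.5–18.9 mm, so it is not resting on the pins. In the wrist picture the seal ring's aspect ratio is 0.84 against 0.85 for a flat ring, so it lies flat.

**What disagreed or failed:**
- **Tool tilt:** The tool tilted about 17° during the push and stayed tilted, nearly about the jaw axis. The jaw axis itself sloped about 5° when I released the bearing.
- **Wrist offset:** In the last wrist picture the bearing sits about 4 mm off its predicted spot. The network's nest point in that picture is shifted the same way, so I put it down to the arm still settling.
- **Not checked by eye:** The viewer's 12-picture limit stopped a last look, so the final check is by numbers only. I did not check the loose parts and tools on the table.

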